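# Gauge a reamed bushing with a go/no-go plug gauge

### The job

Check the bore of the bronze bushing in the green bearing block with the plug gauge from the wooden stand. Ease the long GO end (green collar) in until its collar bears lightly on the bushing's face, draw it out, then set the short NO-GO end (red collar) squarely on either mouth of the same bore and press it with about 8 N for a second to see that it is refused; lay the gauge back in its stand the way it lay. The bushing is not yet pressed to depth and may lean in its ball seat, so work by feel: never press gauge and block together with more than 20 N, and leave the oil bottle, the spare grinder head and the brush alone.

Things in the scene. Friction and masses are not known exactly. Their poses are not given: they have to be found in the camera images.
- bearing_block: green pillow block, fixed: ring of 63 mm outside diameter, 26 mm long (y +-13), on a 130 x 32 mm foot with two bolts, on a dark steel plate 150 (x) x 84 (y) x 16 mm; top 98 mm over the bench. Origin under the plate's centre, on the bench; z up, y along the bore. It carries a steel ball seat with a bronze bushing, 44 mm long, 30 mm outside, through bore 19.0 mm, 1.2 mm chamfers at both mouths
- bore_centre (a point): middle of the block's ring on the bore's axis, 58 mm over the bench; axes as the block's. Not reported: the bushing stands up to 9 mm off this middle along y (each face 13 to 31 mm from here; it does not slide) and leans up to 7 degrees in pan and in pitch at the start. It swivels about its own middle, up to 8 degrees, under a few newtons at its rim and stays as left
- gauge: loose plug gauge, 132 mm long, 0.2 to 0.35 kg. Origin at its centre on the axis; y towards the GO end. Aluminium hexagonal handle, 20 mm across flats, y -29 to +29, two flats upright; a 26 mm collar, 6 mm long, at each end of it, green at GO, red at NO-GO. GO plug 18.0 mm diameter, y +35 to +81, last 3 mm tapering to 15 mm; NO-GO plug 21.0 mm diameter, y -35 to -51, square-edged
- go_shoulder (a point): centre of the green collar's face towards the GO plug (35 mm from the gauge's centre): the face that bears on the bushing when the GO end is fully in; axes as the gauge's
- nogo_face (a point): centre of the NO-GO plug's end face, 51 mm from the gauge's centre; axes as the gauge's
- go_collar: the green collar, part of the gauge; origin on the axis 29 mm from the gauge's centre
- nogo_plug: the NO-GO plug, part of the gauge; origin on the axis 35 mm from the gauge's centre
- stand: wooden stand, fixed, base 56 x 116 x 10 mm, with two upright V-rests 12 mm thick, 46 mm wide and 53 mm high (y +38 to +50 for the GO plug, y -38 to -50 for the NO-GO plug); the collars lie between the rests with 3 mm of play at each end. Origin under the centre of the base; z up, y along the lying gauge towards its GO end
- stand_rest (a point): where the gauge's centre belongs when it lies in the stand: between the rests, 50 mm over the bench; axes as the stand's
- oil_dropper: bystander: standing oil dropper bottle with red spout, 29 mm diameter, 90 mm high; origin under its centre
- spare_bit: bystander: spare grinder head, grey cylinder of 25 mm diameter and 21 mm height; origin under its centre
- brass_brush: bystander: lying wooden-backed brush, 27 x 147 x 12 mm, long side along y; origin under its centre

How it is judged:
By the outcome, as a careful person would: the job done as asked, in the order asked, and still so for the second after the job is handed in, with the robot touching nothing.
It also fails if it takes over 72 s, if anything falls off the work surface, if the arm or the gripper's body presses on something with over 40 N, if the wrist force passes 120 N, or if a joint passes its speed limit or range.

### The arm

A 6-joint arm with a two-finger parallel gripper is mounted at the origin on a cart in front of the work surface, level with it; the furniture and walls round the work are solid. World frame = base frame: x ahead of the robot, y to its left, z up, the work surface at z = 0. Lengths are in m, angles in rad, forces in N, time in s.
With the tool pointing down it reaches from about 0.35 to 0.85 m from the base axis. Payload 8.1 kg.
Tool frame: the origin (TCP) lies at the centre of the arm's flange, where the gripper is bolted on; the fingertips stand 186 mm ahead of it and the grasp point (between the pads) lies 167 mm ahead of it; z points along the fingers, y is the line along which they close (so a half turn about z gives the same grasp; the last joint's range is limited). The gripper opens to 93 mm and grips with 3 to 60 N. Pads are 15 mm wide; open, the fingers measure 128 mm over their backs; the gripper's body (75 mm by 188 mm) begins 65 mm behind the grasp point.
Start: joints at [-1.366, 0.13, 1.488, -0, 1.523, -0.085], TCP at [0.171, -0.575, 0.405] pointing down, gripper open.
Joint ranges: [-2.96, 2.96], [-0.89, 2.26], [0.02, 2.5], [-1.34, 4.48], [0, 2.73], [-2.66, 2.66]. Speed limits (rad/s): [2.39, 2.39, 2.79, 3.14, 3.14, 3.14].

### API

Orientations are given as a rotation vector (axis times angle).
In Python, from plant import robot gives the robot as it stands.
- The arm moves only by the tool apply_moves, never from a script. Its argument "series" is a list of rows, each a list of 2 entries, a list of its own where there are three numbers: the shift along the tool's x, y, z in mm, then the turn, a rotation vector about the tool's x, y, z in rad. A call has 1 to 12 rows; each row shifts and turns the commanded pose from where the row before left it, along the tool's axes as they then stand; what a row does not reach is not made up. A row lasts 1/12 s, in which the tool goes at most 41.7 mm and 7.16 degrees, less where a joint would pass 70% of its speed; a pose out of reach is approached as far as the arm can. A call is refused whole if a number of a shift passes 41.7 or a number of a turn 0.125, either way. A call with a gripper value outside its range is refused whole. "claw" is the opening, from 0 (shut) to 1 (fully open), set as the call begins (left out, the last holds). The fingers move at their own pace and stop on an object; "newtons" is the grip in N (left out, the last holds). Time passes only in rows, so rows that do not move let the fingers close. It gives the time, the measured TCP pose, the force, the opening and the grip force at its end, in the units of the state.
- robot.read_state(): the state, without advancing time (a new reading comes with each control period).
- robot.read_camera(name): name is "scene" or "top"; returns (picture, depth): 400x640x3 uint8, blue, green, red; 400x640 float32, m along the optical axis (not along the pixel's ray), 0 where there is no reading.
- robot.calibration(name): a dict with "fx", "fy", "cx", "cy" (pixels), "extrinsics" (4x4, takes a point from world to camera coordinates). Camera axes: x right, y down, z forward; pixel columns grow to the right and rows downward; lengths in m; the calibration is good to about 2 mm. A picture is of the moment at which its call begins. calibration takes no time and is no camera call.
- robot.close_job(): hands the job in; it is judged then, once.
The state is a dict: "t": time; "q": joint angles; "dq": joint speeds; "joint_torque": joint torques, N m; "tool_pos": TCP position; "orientation": TCP orientation; "force": force on the tool from outside, world axes, zero at the start; "wrist_torque": the same for the moment, N m; "opening": finger opening in m; "gripper_force": force on a finger pad.
Only numpy, scipy, OpenCV 4.12 (cv2) and the standard library are available. Lean on these libraries where they do the work, as an engineer would, in place of code of your own. Each camera call takes 0.05 s, during which the arm holds its last target. There are 200 camera calls.

## Working session

There is one attempt and no reset: what is moved stays moved. The work goes in short steps, Python scripts to look and compute and a tool call to move; the robot and the scene stay as the last step left them, time stands still between calls to the robot, and variables do not carry over. Pictures are saved under pics/ and viewed, at most 10 in all, crops included, and the job is handed in when it is done.

Besides the shell and the picture viewer there is one more tool, called after ">>>" by a JSON object that holds its "method" and its "body", one argument or row to a line. apply_moves: Moves the arm, as the interface text tells. Its arguments: {"type":"object","properties":{"series":{"type":"array"},"claw":{"type":"number"},"newtons":{"type":"number"}},"required":["series"]}

```bash
mkdir -p pics; ls
cat > h.py <<'E'
import numpy as np, cv2
from scipy.spatial.transform import Rotation as R
from plant import robot
def cloud(name):
    im,d=robot.read_camera(name); c=robot.calibration(name)
    v,u=np.mgrid[0:400,0:640]
    P=np.stack([(u-c["cx"])/c["fx"]*d,(v-c["cy"])/c["fy"]*d,d],-1)
    T=np.linalg.inv(np.array(c["extrinsics"]))
    W=P@T[:3,:3].T+T[:3,3]; W[d==0]=np.nan
    return im,W
def st():
    s=robot.read_state(); print({k:np.round(s[k],4).tolist() for k in("t","q","tool_pos","orientation","force","wrist_torque","opening","gripper_force")}); return s
E
python3 - <<'E'
from h import *
st()
for n in("scene","top"):
    im,W=cloud(n); cv2.imwrite(f"pics/{n}0.png",im); np.save(f"{n}0.npy",W)
    c=robot.calibration(n); T=np.linalg.inv(np.array(c["extrinsics"])); print(n,c["fx"],T.round(3).tolist())
E
```

```text
pics
{'t': 0.0, 'q': [-1.3664, 0.1311, 1.4892, 0.0, 1.523, -0.0854], 'tool_pos': [0.1714, -0.5747, 0.4037], 'orientation': [-3.1069, -0.4534, 0.0001], 'force': [0.3335, 0.1895, -0.0871], 'wrist_torque': [-0.0181, 0.0168, 0.0046], 'opening': 0.0929, 'gripper_force': 0.0}
scene 429.1200975557816 [[-0.892, -0.325, 0.314, 0.279], [-0.451, 0.659, -0.601, 0.523], [-0.011, -0.678, -0.735, 0.692], [0.0, 0.0, 0.0, 1.0]]
top 384.501956864295 [[-0.064, -0.974, 0.215, 0.378], [-0.998, 0.063, -0.011, 0.01], [-0.003, -0.216, -0.976, 0.9], [0.0, 0.0, 0.0, 1.0]]
```

View pics/scene0.png

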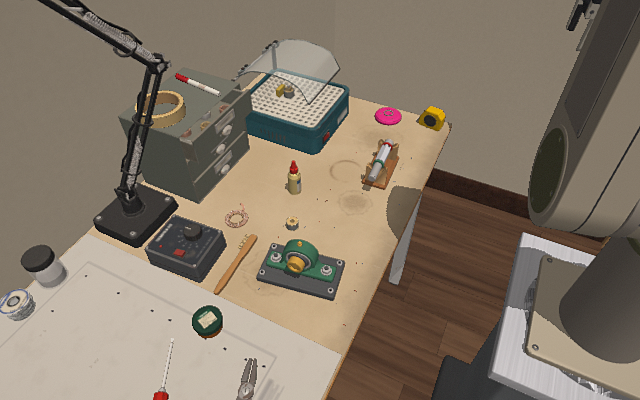

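View pics/top0.png

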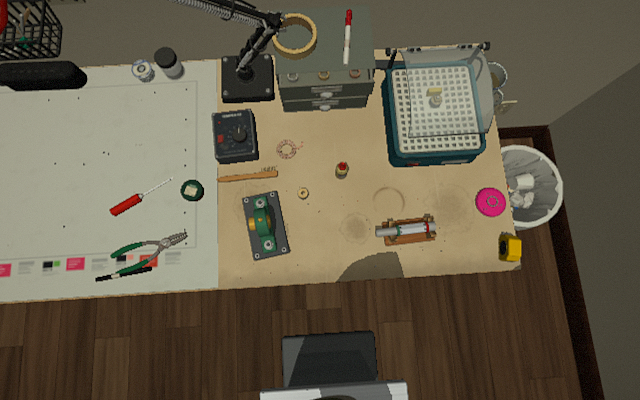

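The scene view shows the block at (300,268) with its bronze bushing facing the camera. The gauge is in its stand at (380,160), the bottle at (293,178), the spare head at (292,223) and the brush at (236,263). In the top view the block is at (265,225) and the gauge at (405,230), with its GO end pointing left (+y).

Run:
```python
from h import *
im={n:cv2.imread(f"pics/{n}0.png") for n in("top","scene")}
W={n:np.load(f"{n}0.npy") for n in im}
def box(n,u0,u1,v0,v1): return W[n][v0:v1,u0:u1].reshape(-1,3), im[n][v0:v1,u0:u1].reshape(-1,3).astype(int)
for n,b in(("top",(230,300,180,270)),("scene",(245,355,235,305))):
    P,C=box(n,*b); m=(P[:,2]>.010)&(P[:,2]<.021)
    r=cv2.minAreaRect((P[m,:2]*1000).astype(np.float32)); print("plate",n,r, np.median(P[m,2]))
    m=(P[:,2]>.075); print("ring top",P[m].mean(0),P[m].max(0),P[m].min(0))
    B,G,Rr=C.T
    m=(Rr>140)&(G>90)&(B<90)&(P[:,2]>.03); print("bronze",m.sum(),P[m].mean(0),P[m].min(0),P[m].max(0))
for n,b in(("top",(365,450,205,255)),("scene",(355,405,130,195))):
    P,C=box(n,*b); B,G,Rr=C.T
    for nm,m in(("green",(G>Rr+25)&(G>B+10)&(P[:,2]>.03)),("red",(Rr>G+60)&(Rr>B+60)&(abs(G-B)<25)&(P[:,2]>.045)),("grey",(P[:,2]>.045)&(abs(Rr-B)<30))):
        Q=P[m]; 
        if len(Q)<3: print(nm,len(Q)); continue
        q=Q.mean(0); d=np.linalg.svd(Q-q)[2][0]; print(n,nm,len(Q),q.round(4),np.nanmin(Q,0).round(3),np.nanmax(Q,0).round(3),d.round(3))
    m=(P[:,2]>.004)&(P[:,2]<.014); print("base",cv2.minAreaRect((P[m,:2]*1000).astype(np.float32)))
    m=(P[:,2]>.03); print("all",cv2.minAreaRect((P[m,:2]*1000).astype(np.float32)))
for nm,b in(("oil",(333,352,158,182)),("bit",(296,312,185,201)),("brush",(215,282,162,186)),("lamp dark box",(210,262,105,165))):
    P,_=box("top",*b); m=P[:,2]>.006; print(nm,P[m].min(0).round(3),P[m].max(0).round(3))
a=cv2.resize(im["scene"][230:310,240:360],None,fx=5,fy=5,interpolation=2)
b=cv2.resize(im["scene"][125:205,350:410],None,fx=5,fy=5,interpolation=2)[:400,:200+100]
b=cv2.resize(b,(200,267)) ; z=np.zeros((400,200,3),np.uint8); z[:267]=b
cv2.imwrite("pics/z.png",np.hstack([a,z]))
```

```text
plate top ((518.4482421875, 149.29888916015625), (171.21435546875, 177.45071411132812), 76.16629791259766) 0.016117971238908124
ring top [0.50643411 0.13153346 0.08546029] [0.53652811 0.15533497 0.09946534] [0.48175885 0.11598899 0.07508121]
bronze 62 [0.50486017 0.15042822 0.07449019] [0.49365937 0.12843084 0.06575355] [0.51537711 0.15862781 0.09881489]
plate scene ((533.88525390625, 135.31072998046875), (203.35696411132812, 90.27548217773438), 6.669338703155518) 0.014800533350116662
ring top [0.5066576 0.1348232 0.0839768] [0.53624239 0.14857176 0.09652845] [0.48341526 0.1167546  0.07504999]
bronze 161 [0.50552845 0.15260224 0.06757095] [0.49203813 0.13021199 0.042597  ] [0.52006284 0.16123666 0.09652845]
top green 24 [ 0.4715 -0.1651  0.0615] [ 0.461 -0.168  0.057] [ 0.483 -0.162  0.065] [-0.999 -0.008  0.047]
top red 22 [ 0.4744 -0.2295  0.0615] [ 0.463 -0.232  0.056] [ 0.485 -0.227  0.065] [-0.994 -0.066 -0.089]
top grey 520 [ 0.4722 -0.1821  0.0584] [ 0.46  -0.248  0.045] [ 0.492 -0.116  0.065] [-0.05   0.999 -0.007]
base ((478.13116455078125, -198.31178283691406), (198.6391601
[... 183 characters left out ...]
67] [ 0.46  -0.168  0.049] [ 0.483 -0.16   0.062] [-0.984 -0.127 -0.125]
scene red 23 [ 0.4734 -0.2279  0.0577] [ 0.464 -0.231  0.048] [ 0.487 -0.224  0.063] [-0.943 -0.001 -0.334]
scene grey 378 [ 0.4714 -0.1728  0.0558] [ 0.459 -0.247  0.046] [ 0.486 -0.115  0.062] [-0.056  0.998 -0.024]
base ((490.43402099609375, -225.9783477783203), (108.44293212890625, 220.13265991210938), 21.084339141845703)
all ((473.11688232421875, -182.81201171875), (46.39054870605469, 136.90512084960938), 3.4523189067840576)
oil [ 0.605 -0.067  0.006] [ 0.661 -0.037  0.092]
bit [0.564 0.027 0.006] [0.599 0.053 0.024]
brush [0.605 0.095 0.006] [0.666 0.246 0.03 ]
lamp dark box [0.661 0.135 0.006] [0.821 0.261 0.074]
```

View pics/z.png

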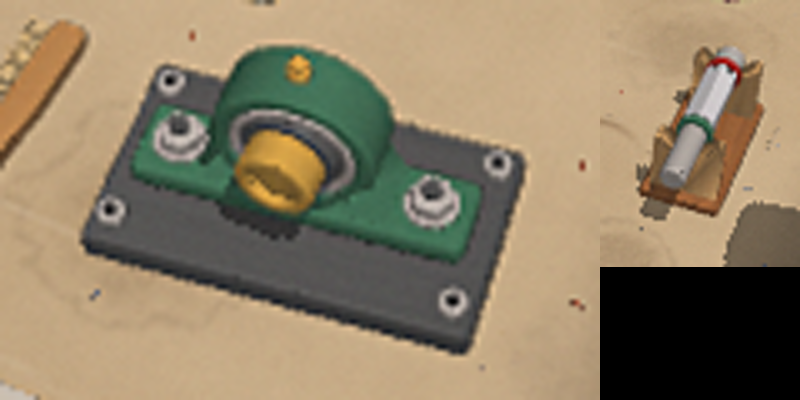

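The crop shows the bushing standing out towards the camera (+y), with its face near (275,180), and it visibly leans. The gauge has its green collar nearest the camera. I'll refine the block, bushing and gauge fits.

Run:
```python
from h import *
from scipy.optimize import least_squares
im={n:cv2.imread(f"pics/{n}0.png") for n in("top","scene")}
W={n:np.load(f"{n}0.npy") for n in im}
for n,(u0,u1,v0,v1) in(("top",(230,300,180,270)),("scene",(245,355,235,305))):
    P=W[n][v0:v1,u0:u1]; C=im[n][v0:v1,u0:u1].astype(int); B,G,Rr=C[...,0],C[...,1],C[...,2]
    m=((C.max(-1)<115)&(C.max(-1)-C.min(-1)<25)&(P[...,2]>.009)&(P[...,2]<.022)).astype(np.uint8)
    m=cv2.morphologyEx(m,cv2.MORPH_OPEN,np.ones((3,3)))
    l=cv2.connectedComponentsWithStats(m); ok=[i for i in range(1,l[0]) if l[2][i,4]>40]; m=np.isin(l[1],ok)
    print(n,m.sum(),"z",np.median(P[m][:,2]).round(4),cv2.minAreaRect((P[m][:,:2]*1000).astype(np.float32)))
    g=(G>Rr+20)&(G>B)&(P[...,2]>.07); Q=P[g]
    # ring: outer cylinder r 31.5
    a=(G>Rr+15)&(P[...,2]>.022)&(P[...,2]<.045); print(" foot",cv2.minAreaRect((P[a][:,:2]*1000).astype(np.float32)))
    def cyl(p,Q,r):
        d=np.array([-np.sin(p[2]),np.cos(p[2]),0]); v=Q-[p[0],.135,p[1]]; return (np.linalg.norm(v-np.outer(v@d,d),axis=1)-r)*1000
    s=least_squares(cyl,[.508,.058,0],args=(Q,.0315),loss="soft_l1"); y=Q[:,1]
    print(" ring x,z,yaw",s.x.round(4),np.sqrt(np.mean(s.fun**2)),"y",np.percentile(y,[1,50,99]).round(4))
    b=(Rr>110)&(Rr>B*1.6)&(G>B*1.2)&(P[...,2]>.035)&(P[...,2]<.080)&(P[...,1]>.13)&(abs(P[...,0]-.507)<.022); Q=P[b]
    np.save(f"br_{n}.npy",Q); print(" bronze",len(Q),Q.min(0).round(4),Q.max(0).round(4))
    def f(p):
        a=np.array([-np.sin(p[3]),np.cos(p[3])*np.cos(p[4]),np.sin(p[4])]); a/=np.linalg.norm(a)
        v=Q-p[:3]; h=v@a; r=np.linalg.norm(v-np.outer(h,a),axis=1)
        e1=np.where(r<.015,abs(h),np.hypot(h,r-.015)); e2=np.where(h<0,abs(r-.015),np.hypot(h,r-.015))
        return np.r_[np.minimum(e1,e2)*1000,(p[3:]-[.05,0])*5]
    for z0 in((0.,0.),(.1,-.1),(-.1,.1),(.1,.1),(-.1,-.1)):
        s=least_squares(f,[.506,.160,.058,*z0],loss="soft_l1",x_scale=[.001,.001,.001,.02,.02],f_scale=.5); p=s.x
        print("  bush",p.round(4),round(s.cost,2))
# gauge
for n,(u0,u1,v0,v1) in(("top",(365,450,205,255)),("scene",(355,405,130,195))):
    P=W[n][v0:v1,u0:u1].reshape(-1,3);C=im[n][v0:v1,u0:u1].reshape(-1,3).astype(int)
    for y0,y1,r in((-.152,-.118,.009),(-.222,-.172,.0106)):
        m=(P[:,2]>.044)&(C.max(1)-C.min(1)<30)&(P[:,1]>y0)&(P[:,1]<y1)&(abs(P[:,0]-.472)<.014);Q=P[m]; k=np.polyfit(Q[:,1],Q[:,0],1)
        print(n,"gauge",len(Q),Q.mean(0).round(4),Q[:,2].max().round(4),k.round(4))
```

```text
top 1156 z 0.0161 ((508.5923156738281, 131.15673828125), (148.819091796875, 82.21475219726562), 9.301643371582031)
 foot ((508.11773681640625, 131.62786865234375), (129.28317260742188, 31.574321746826172), 9.440489768981934)
 ring x,z,yaw [0.5081 0.0581 0.1691] 1.3556791180152583 y [0.116  0.1301 0.1447]
 bronze 67 [0.4931 0.146  0.0644] [0.5181 0.1603 0.0791]
  bush [ 0.5057  0.1586  0.0583  0.1292 -0.0317] 24.81
  bush [ 0.5057  0.1586  0.0583  0.1292 -0.0317] 24.81
  bush [ 0.5057  0.1586  0.0583  0.1292 -0.0316] 24.81
  bush [ 0.5057  0.1586  0.0583  0.1292 -0.0316] 24.81
  bush [ 0.5057  0.1586  0.0583  0.1292 -0.0317] 24.81
scene 1457 z 0.0147 ((508.5592041015625, 133.34173583984375), (149.8823699951172, 84.14154052734375), 8.907862663269043)
 foot ((508.72540283203125, 133.4728546142578), (129.338623046875, 31.770124435424805), 9.7750883102417)
 ring x,z,yaw [0.5088 0.0565 0.1441] 1.578596789307883 y [0.1195 0.1361 0.1485]
 bronze 193 [0.4917 0.1459 0.0421] [0.5204 0.1614 0.0736]
  bush [ 0.5069  0.1592  0.0563  0.0518 -0.0507] 82.61
  bush [ 0.5069  0.1592  0.0563  0.0518 -0.0507] 82.61
  bush [ 0.5069  0.1592  0.0563  0.0518 -0.0507] 82.61
  bush [ 0.5069  0.1591  0.0563  0.0511 -0.0526] 82.6
  bush [ 0.5069  0.1591  0.0563  0.0511 -0.0526] 82.6
top gauge 120 [ 0.4695 -0.1352  0.0577] 0.0628 [-0.0765  0.4592]
top gauge 206 [ 0.4728 -0.1971  0.0592] 0.065 [-0.0571  0.4615]
scene gauge 99 [ 0.4694 -0.1351  0.0553] 0.0595 [-0.0197  0.4667]
scene gauge 145 [ 0.4728 -0.1963  0.0565] 0.0614 [-0.0644  0.4602]
```

```bash
cat >> h.py <<'E'
from scipy.linalg import logm,expm
def rot(yaw,pitch=0):  # tool x along gauge GO dir (yaw, pitch up), z down
    return R.from_euler("ZYX",[yaw+np.pi/2,-pitch,0])*R.from_euler("X",np.pi)
def plan(p,Rt,n,s=None):
    s=s or robot.read_state(); T0=np.eye(4);T1=np.eye(4)
    T0[:3,:3]=R.from_rotvec(s["orientation"]).as_matrix();T0[:3,3]=s["tool_pos"]
    T1[:3,:3]=Rt.as_matrix();T1[:3,3]=p
    D=np.linalg.inv(T0)@T1; D1=np.real(expm(np.real(logm(D))/n)); 
    print("total shift",(D[:3,3]*1000).round(2),"turn",R.from_matrix(D[:3,:3]).as_rotvec().round(4))
    print(n,"rows of",(D1[:3,3]*1000).round(2).tolist(),R.from_matrix(D1[:3,:3]).as_rotvec().round(4).tolist())
E
python3 - <<'E'
from h import *
print(rot(.055).as_matrix().round(3).tolist()); plan([.4725,-.1965,.33],rot(.055),16)
E
```

```text
[[-0.055, 0.998, 0.0], [0.998, 0.055, 0.0], [0.0, 0.0, -1.0]]
total shift [ 396.59 -276.33   74.31] turn [-1.300e-03 -1.200e-03 -1.336e+00]
16 rows of [32.57, 0.57, 4.62] [-0.0001, -0.0001, -0.0835]
```

>>> {"method": "apply_moves", "body": {
  "series": [
    [[32.6,0.6,4.6],[0,0,-0.0835]],
    [[32.6,0.6,4.6],[0,0,-0.0835]],
    [[32.6,0.6,4.6],[0,0,-0.0835]],
    [[32.6,0.6,4.6],[0,0,-0.0835]],
    [[32.6,0.6,4.6],[0,0,-0.0835]],
    [[32.6,0.6,4.6],[0,0,-0.0835]],
    [[32.6,0.6,4.6],[0,0,-0.0835]],
    [[32.6,0.6,4.6],[0,0,-0.0835]],
    [[32.6,0.6,4.6],[0,0,-0.0835]],
    [[32.6,0.6,4.6],[0,0,-0.0835]],
    [[32.6,0.6,4.6],[0,0,-0.0835]],
    [[32.6,0.6,4.6],[0,0,-0.0835]]
  ],
  "claw": 1
}}

```text
t: 1.1
tool_pos: [0.4516, -0.323, 0.3488]
orientation: [-2.504, -1.896, 0.0]
force: [0.3, -1.2, 0.2]
opening: 0.0929
gripper_force: 0.0
```

>>> {"method": "apply_moves", "body": {
  "series": [
    [[32.6,0.6,4.6],[0,0,-0.0835]],
    [[32.6,0.6,4.6],[0,0,-0.0835]],
    [[32.6,0.6,4.6],[0,0,-0.0835]],
    [[32.6,0.6,4.6],[0,0,-0.0835]],
    [[0,0,0],[0,0,0]],
    [[0,0,0],[0,0,0]]
  ]
}}

```text
t: 1.6
tool_pos: [0.4731, -0.1951, 0.3305]
orientation: [-2.156, -2.283, 0.001]
force: [0.5, 0.3, 0.6]
opening: 0.0931
gripper_force: 0.0
```

Run:
```python
from h import *
st(); plan([.4725,-.1965,.219],rot(.055),6)
```

```text
{'t': 1.6, 'q': [-0.4914, -0.0609, 1.8211, -0.0001, 1.3826, -0.5488], 'tool_pos': [0.4731, -0.1951, 0.3305], 'orientation': [-2.156, -2.2834, 0.0007], 'force': [0.4735, 0.2922, 0.6058], 'wrist_torque': [-0.0735, -0.0639, -0.0362], 'opening': 0.0931, 'gripper_force': 0.0}
total shift [ -1.38  -0.54 111.47] turn [-0.0011 -0.0006  0.0024]
6 rows of [-0.23, -0.1, 18.58] [-0.0002, -0.0001, 0.0004]
```

>>> {"method": "apply_moves", "body": {
  "series": [
    [[-0.2,-0.1,22],[0,0,0]],
    [[-0.2,-0.1,22],[0,0,0]],
    [[-0.2,-0.1,22],[0,0,0]],
    [[-0.2,-0.1,22],[0,0,0]],
    [[-0.3,-0.1,16],[0,0,0]],
    [[-0.3,0,9],[0,0,0.002]],
    [[0,0,0],[0,0,0]]
  ]
}}

```text
t: 2.18
tool_pos: [0.4716, -0.1987, 0.2159]
orientation: [-2.162, -2.274, 0.002]
force: [-1.3, 0.4, 0.2]
opening: 0.093
gripper_force: 0.0
```

>>> {"method": "apply_moves", "body": {
  "series": [
    [[0,0,0],[0,0,0]],
    [[0,0,0],[0,0,0]],
    [[0,0,0],[0,0,0]],
    [[0,0,0],[0,0,0]],
    [[0,0,0],[0,0,0]],
    [[0,0,0],[0,0,0]],
    [[0,0,0],[0,0,0]],
    [[0,0,0],[0,0,0]]
  ],
  "claw": 0,
  "newtons": 12
}}

```text
t: 2.85
tool_pos: [0.4728, -0.198, 0.2183]
orientation: [2.162, 2.279, 0.0]
force: [0.3, -0.8, 0.3]
opening: 0.0445
gripper_force: 0.0
```

Run:
```python
from h import *
st()
```

```text
{'t': 2.85, 'q': [-0.4967, 0.0724, 1.9074, -0.0, 1.1616, -0.5498], 'tool_pos': [0.4728, -0.198, 0.2183], 'orientation': [2.1615, 2.2795, 0.0001], 'force': [0.2662, -0.8316, 0.3322], 'wrist_torque': [-0.0078, -0.0911, -0.0063], 'opening': 0.0445, 'gripper_force': 0.0}
```

>>> {"method": "apply_moves", "body": {
  "series": [
    [[0,0,0],[0,0,0]],
    [[0,0,0],[0,0,0]],
    [[0,0,0],[0,0,0]],
    [[0,0,0],[0,0,0]],
    [[0,0,0],[0,0,0]],
    [[0,0,0],[0,0,0]],
    [[0,0,0],[0,0,0]],
    [[0,0,0],[0,0,0]]
  ]
}}

```text
t: 3.52
tool_pos: [0.4734, -0.1981, 0.2186]
orientation: [2.161, 2.278, 0.002]
force: [5.3, 0.8, -0.8]
opening: 0.0201
gripper_force: 12.0
```

>>> {"method": "apply_moves", "body": {
  "series": [
    [[0,0,0],[0,0,0]],
    [[0,0,0],[0,0,0]],
    [[0,0,0],[0,0,0]],
    [[0,0,0],[0,0,0]]
  ],
  "newtons": 50
}}

```text
t: 3.85
tool_pos: [0.4733, -0.1981, 0.2187]
orientation: [2.161, 2.278, 0.002]
force: [5.8, 0.1, -0.2]
opening: 0.0194
gripper_force: 50.0
```

Run:
```python
from h import *
for i in range(1): st()
st()
```

```text
{'t': 3.85, 'q': [-0.4966, 0.0725, 1.9065, 0.0005, 1.1607, -0.5498], 'tool_pos': [0.4733, -0.1981, 0.2187], 'orientation': [2.1606, 2.2783, 0.0015], 'force': [5.8172, 0.0774, -0.1806], 'wrist_torque': [-0.0152, -1.0327, 0.0085], 'opening': 0.0194, 'gripper_force': 49.9995}
{'t': 3.85, 'q': [-0.4966, 0.0725, 1.9065, 0.0005, 1.1607, -0.5498], 'tool_pos': [0.4733, -0.1981, 0.2187], 'orientation': [2.1606, 2.2783, 0.0015], 'force': [5.8172, 0.0774, -0.1806], 'wrist_torque': [-0.0152, -1.0327, 0.0085], 'opening': 0.0194, 'gripper_force': 49.9995}
```

>>> {"method": "apply_moves", "body": {
  "series": [
    [[0,0,-5],[0,0,0]],
    [[0,0,-12],[0,0,0]],
    [[0,0,-25],[0,0,0]],
    [[0,0,-25],[0,0,0]],
    [[0,0,-15],[0,0,0]],
    [[0,0,-8],[0,0,0]],
    [[0,0,0],[0,0,0]],
    [[0,0,0],[0,0,0]],
    [[0,0,0],[0,0,0]]
  ]
}}

```text
t: 4.6
tool_pos: [0.4721, -0.1978, 0.3066]
orientation: [-2.16, -2.278, 0.001]
force: [0.1, 0.4, -4.2]
opening: 0.0196
gripper_force: 50.0
```

```bash
cat >> h.py <<'E'
def gauge(n,im,W,c,s=None):
    # colours in a 120 mm box round expected centre c; express in tool frame
    s=s or robot.read_state(); Rt=R.from_rotvec(s["orientation"]).as_matrix()
    L=(W-np.array(s["tool_pos"]))@Rt-[0,0,.167]; C=im.astype(int);B,G,Rr=C[...,0],C[...,1],C[...,2]
    near=(abs(L[...,0])<.1)&(abs(L[...,1])<.03)&(abs(L[...,2])<.03)
    for nm,m in(("green",(G>Rr+25)&(G>B+10)),("red",(Rr>G+60)&(Rr>B+60)),("plugGO",(C.max(-1)-C.min(-1)<30)&(L[...,0]>.045)),("plugNG",(C.max(-1)-C.min(-1)<30)&(L[...,0]<-.033))):
        Q=L[m&near]*1000
        if len(Q)>4: print(n,nm,len(Q),"mean",Q.mean(0).round(1),"med",np.median(Q,0).round(1),"min",Q.min(0).round(1),"max",Q.max(0).round(1))
E
python3 - <<'E'
from h import *
s=st()
for n in("top","scene"):
    im,W=cloud(n); gauge(n,im,W,None,s)
Rt=rot(.075,-.03); a=Rt.as_matrix()[:,0]; print(a.round(3)); m=np.array([.5094,.115,.0589]); c=m-.096*a
p=c-.167*Rt.as_matrix()[:,2]; print(p); plan(p,Rt,1)
plan(p+[0,0,.07],Rt,8)
E
```

```text
{'t': 4.6, 'q': [-0.4969, -0.0379, 1.844, -0.0001, 1.3381, -0.5499], 'tool_pos': [0.4721, -0.1978, 0.3066], 'orientation': [-2.1601, -2.2777, 0.0013], 'force': [0.0773, 0.3819, -4.1585], 'wrist_torque': [-0.0669, -0.0738, -0.0348], 'opening': 0.0196, 'gripper_force': 49.9987}
top green 28 mean [ 32.7  -0.3 -10.1] med [ 32.9  -0.3 -10.5] min [ 29.6 -11.2 -13.4] max [35.2 10.7 -5.2]
top plugGO 170 mean [64.5 -1.4 -6. ] med [64.3 -1.6 -6.5] min [ 45.7  -9.3 -11.3] max [82.4  7.9  5.2]
scene green 29 mean [35.1 -1.4 -5.5] med [35.3 -2.3 -7.4] min [ 31.8 -10.2 -10.7] max [37.8 10.7  9.5]
scene red 7 mean [-31.8   5.7  -7.1] med [-30.    6.4  -7.7] min [-46.9   0.1 -11. ] max [-27.1  10.5  -3.8]
scene plugGO 146 mean [68.3 -1.4 -2.3] med [70.5 -1.7 -3.3] min [45.8 -9.2 -7.7] max [84.5  8.6  8.9]
scene plugNG 12 mean [-43.5   3.   -6.9] med [-42.2   3.   -7. ] min [-48.7  -0.8  -9.6] max [-36.6   7.3  -4.5]
[-0.075  0.997 -0.03 ]
[0.51621467 0.02430812 0.22870442]
total shift [219.33  55.99  77.92] turn [-0.0029 -0.0315 -0.022 ]
1 rows of [219.33, 55.99, 77.92] [-0.0029, -0.0315, -0.022]
total shift [219.43  55.81   7.92] turn [-0.0029 -0.0315 -0.022 ]
8 rows of [27.37, 7.24, 0.62] [-0.0004, -0.0039, -0.0027]
```

>>> {"method": "apply_moves", "body": {
  "series": [
    [[27.4,7.2,0.6],[0,-0.004,-0.0027]],
    [[27.4,7.2,0.6],[0,-0.004,-0.0027]],
    [[27.4,7.2,0.6],[0,-0.004,-0.0027]],
    [[27.4,7.2,0.6],[0,-0.004,-0.0027]],
    [[27.4,7.2,0.6],[0,-0.004,-0.0027]],
    [[27.4,7.2,0.6],[0,-0.004,-0.0027]],
    [[27.4,7.2,0.6],[0,-0.004,-0.0027]],
    [[27.4,7.2,0.6],[0,-0.004,-0.0027]],
    [[0,0,0],[0,0,0]],
    [[0,0,0],[0,0,0]],
    [[0,0,0],[0,0,0]]
  ]
}}

```text
t: 5.62
tool_pos: [0.5162, 0.024, 0.2994]
orientation: [2.121, 2.287, -0.037]
force: [0.5, -0.2, -3.6]
opening: 0.0195
gripper_force: 50.0
```

Run:
```python
from h import *
s=st()
Rt=rot(.075,-.03); a=Rt.as_matrix()[:,0]; m=np.array([.5094,.115,.0589]); c=m-.097*a
p=c-.167*Rt.as_matrix()[:,2]; print(p); plan(p,Rt,4)
```

```text
{'t': 5.6167, 'q': [-0.0408, -0.0176, 1.8382, -0.0333, 1.3194, -0.1079], 'tool_pos': [0.5162, 0.024, 0.2994], 'orientation': [2.1209, 2.2871, -0.0365], 'force': [0.4836, -0.2025, -3.5871], 'wrist_torque': [-0.0687, -0.057, -0.0019], 'opening': 0.0195, 'gripper_force': 49.9986}
[0.51628957 0.02331138 0.22873442]
total shift [ 1.57  0.17 70.64] turn [-0.002   0.0022  0.0004]
4 rows of [0.38, 0.03, 17.66] [-0.0005, 0.0006, 0.0001]
```

>>> {"method": "apply_moves", "body": {
  "series": [
    [[0.4,0,17.6],[0,0,0]],
    [[0.4,0,17.6],[0,0,0]],
    [[0.4,0,17.6],[0,0,0]],
    [[0.4,0,17.8],[0,0,0]],
    [[0,0,0],[0,0,0]],
    [[0,0,0],[0,0,0]],
    [[0,0,0],[0,0,0]]
  ]
}}

```text
t: 6.2
tool_pos: [0.5169, 0.0227, 0.2305]
orientation: [2.122, 2.284, -0.034]
force: [0.2, -0.9, -2.6]
opening: 0.0198
gripper_force: 50.0
```

Run:
```python
from h import *
s=st(); o=[]
for n in("top","scene"):
    im,W=cloud(n); np.save(f"{n}1.npy",W); cv2.imwrite(f"pics/{n}1.png",im); gauge(n,im,W,None,s)
    c=robot.calibration(n); E=np.array(c["extrinsics"]); q=E[:3,:3]@np.array([.511,.10,.06])+E[:3,3]; u,v=int(c["fx"]*q[0]/q[2]+c["cx"]),int(c["fy"]*q[1]/q[2]+c["cy"]); print(n,u,v)
    o.append(cv2.resize(im[v-40:v+40,u-40:u+40],None,fx=5,fy=5,interpolation=cv2.INTER_CUBIC))
cv2.imwrite("pics/pre.png",np.hstack(o))
```

```text
{'t': 6.2, 'q': [-0.0433, 0.067, 1.8881, -0.0344, 1.1827, -0.1038], 'tool_pos': [0.5169, 0.0227, 0.2305], 'orientation': [2.1222, 2.284, -0.0338], 'force': [0.1627, -0.8833, -2.6028], 'wrist_torque': [0.0276, -0.093, -0.0135], 'opening': 0.0198, 'gripper_force': 49.9986}
top plugGO 121 mean [66.5 -2.4 -6.2] med [65.9 -2.3 -6.1] min [ 48.2 -29.4 -20.6] max [99.9  8.   0.2]
top plugNG 49 mean [-44.   -2.3  -7.7] med [-44.3  -2.8  -8.4] min [-49.6 -10.7 -12.4] max [-37.5   7.8   0.3]
top 276 219
scene green 44 mean [34.4 -2.1 -6.7] med [34.8 -3.5 -7.7] min [ 30.9 -12.9 -11.7] max [37.3 12.   8.1]
scene plugGO 176 mean [66.2 -1.3 -4.1] med [67.  -1.8 -4.8] min [45.1 -8.8 -8.4] max [82.9  8.2  6.3]
scene 307 240
```

View pics/pre.png

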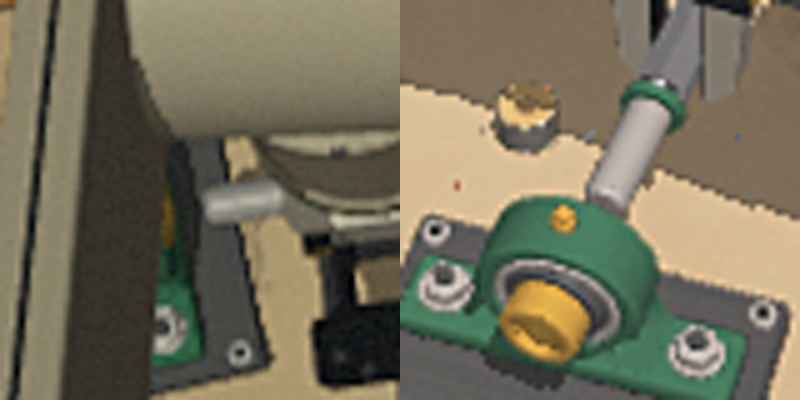

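The left half (top view) is mostly hidden by the arm. In the right half the GO plug, from (655,105) to (605,195), points along the bore towards the bushing face at (540,325). I'll advance by feel.

>>> {"method": "apply_moves", "body": {
  "series": [
    [[2,0,0],[0,0,0]],
    [[2,0,0],[0,0,0]],
    [[2,0,0],[0,0,0]],
    [[2,0,0],[0,0,0]],
    [[2,0,0],[0,0,0]],
    [[2,0,0],[0,0,0]],
    [[0,0,0],[0,0,0]],
    [[0,0,0],[0,0,0]],
    [[0,0,0],[0,0,0]]
  ]
}}

```text
t: 7.05
tool_pos: [0.5156, 0.0355, 0.2292]
orientation: [2.121, 2.286, -0.035]
force: [0.1, -0.4, -2.9]
opening: 0.0198
gripper_force: 50.0
```

>>> {"method": "apply_moves", "body": {
  "series": [
    [[1,0,0],[0,0,0]],
    [[1,0,0],[0,0,0]],
    [[0,0,0],[0,0,0]],
    [[0,0,0],[0,0,0]]
  ]
}}

```text
t: 7.38
tool_pos: [0.5155, 0.0375, 0.2292]
orientation: [2.121, 2.286, -0.034]
force: [-1.2, -0.5, -3.3]
opening: 0.0194
gripper_force: 50.0
```

>>> {"method": "apply_moves", "body": {
  "series": [
    [[1,0,0],[0,0,0]],
    [[1,0,0],[0,0,0]],
    [[0,0,0],[0,0,0]],
    [[0,0,0],[0,0,0]]
  ]
}}

```text
t: 7.72
tool_pos: [0.5154, 0.0395, 0.2291]
orientation: [2.121, 2.286, -0.034]
force: [0.5, -0.2, -3.5]
opening: 0.0194
gripper_force: 50.0
```

>>> {"method": "apply_moves", "body": {
  "series": [
    [[1,0,0],[0,0,0]],
    [[1,0,0],[0,0,0]],
    [[0,0,0],[0,0,0]],
    [[0,0,0],[0,0,0]]
  ]
}}

```text
t: 8.05
tool_pos: [0.5152, 0.0415, 0.2291]
orientation: [2.121, 2.286, -0.034]
force: [0.4, 0.4, -2.8]
opening: 0.0193
gripper_force: 50.0
```

>>> {"method": "apply_moves", "body": {
  "series": [
    [[1,0,0],[0,0,0]],
    [[1,0,0],[0,0,0]],
    [[0,0,0],[0,0,0]],
    [[0,0,0],[0,0,0]]
  ]
}}

```text
t: 8.38
tool_pos: [0.5151, 0.0435, 0.229]
orientation: [2.121, 2.286, -0.034]
force: [-0.5, -0.3, -2.5]
opening: 0.0192
gripper_force: 50.0
```

Run:
```python
from h import *
s=st()
```

```text
{'t': 8.3833, 'q': [-0.003, 0.0688, 1.8893, -0.0345, 1.1816, -0.0647], 'tool_pos': [0.5151, 0.0435, 0.229], 'orientation': [2.121, 2.2857, -0.0343], 'force': [-0.4648, -0.3225, -2.5476], 'wrist_torque': [-0.0756, -0.099, -0.0321], 'opening': 0.0192, 'gripper_force': 49.9986}
```

>>> {"method": "apply_moves", "body": {
  "series": [
    [[1,0,0],[0,0,0]],
    [[1,0,0],[0,0,0]],
    [[0,0,0],[0,0,0]],
    [[0,0,0],[0,0,0]]
  ]
}}

```text
t: 8.72
tool_pos: [0.5149, 0.0455, 0.2289]
orientation: [2.121, 2.286, -0.034]
force: [0.5, 0.0, -2.8]
opening: 0.0195
gripper_force: 50.0
```

>>> {"method": "apply_moves", "body": {
  "series": [
    [[1,0,0],[0,0,0]],
    [[1,0,0],[0,0,0]],
    [[0,0,0],[0,0,0]],
    [[0,0,0],[0,0,0]]
  ]
}}

```text
t: 9.05
tool_pos: [0.5148, 0.0475, 0.2289]
orientation: [2.121, 2.286, -0.034]
force: [-1.5, -0.4, -2.1]
opening: 0.0195
gripper_force: 50.0
```

>>> {"method": "apply_moves", "body": {
  "series": [
    [[1,0,0],[0,0,0]],
    [[1,0,0],[0,0,0]],
    [[0,0,0],[0,0,0]],
    [[0,0,0],[0,0,0]]
  ]
}}

```text
t: 9.38
tool_pos: [0.5146, 0.0495, 0.2288]
orientation: [2.121, 2.286, -0.034]
force: [0.0, -0.8, -2.2]
opening: 0.0198
gripper_force: 50.0
```

Run:
```python
from h import *
s=st()
```

```text
{'t': 9.3833, 'q': [0.0086, 0.0696, 1.8889, -0.0345, 1.1816, -0.053], 'tool_pos': [0.5146, 0.0495, 0.2288], 'orientation': [2.121, 2.2857, -0.0343], 'force': [0.047, -0.7788, -2.1652], 'wrist_torque': [0.0446, -0.0965, -0.0451], 'opening': 0.0198, 'gripper_force': 49.9987}
```

>>> {"method": "apply_moves", "body": {
  "series": [
    [[1,0,0],[0,0,0]],
    [[1,0,0],[0,0,0]],
    [[1,0,0],[0,0,0]],
    [[0,0,0],[0,0,0]],
    [[0,0,0],[0,0,0]]
  ]
}}

```text
t: 9.8
tool_pos: [0.5144, 0.0525, 0.2287]
orientation: [2.121, 2.286, -0.034]
force: [0.3, -1.0, -2.9]
opening: 0.0194
gripper_force: 50.0
```

>>> {"method": "apply_moves", "body": {
  "series": [
    [[1,0,0],[0,0,0]],
    [[1,0,0],[0,0,0]],
    [[1,0,0],[0,0,0]],
    [[0,0,0],[0,0,0]],
    [[0,0,0],[0,0,0]]
  ]
}}

```text
t: 10.22
tool_pos: [0.5142, 0.0555, 0.2286]
orientation: [2.121, 2.286, -0.034]
force: [-0.2, 0.7, -3.0]
opening: 0.0195
gripper_force: 50.0
```

Run:
```python
from h import *
s=st()
im,W=cloud("scene"); gauge("scene",im,W,None,s); u,v=307,245
cv2.imwrite("pics/in1.png",cv2.resize(im[v-50:v+50,u-60:u+60],None,fx=5,fy=5,interpolation=cv2.INTER_CUBIC))
```

```text
{'t': 10.2167, 'q': [0.0203, 0.0704, 1.8884, -0.0345, 1.1816, -0.0414], 'tool_pos': [0.5142, 0.0555, 0.2286], 'orientation': [2.121, 2.2858, -0.0342], 'force': [-0.2485, 0.6737, -3.0359], 'wrist_torque': [-0.0168, -0.0447, 0.0482], 'opening': 0.0195, 'gripper_force': 49.9988}
scene green 558 mean [ 81.8  -5.2 -12.5] med [ 86.7  -9.1 -19.1] min [ 30.6 -30.  -30. ] max [99.4 30.  29.5]
scene plugGO 263 mean [85.  -2.7 -6.6] med [93.6 -5.2 -7.1] min [ 45.2 -30.  -29.6] max [98.  30.  29.9]
```

View pics/in1.png

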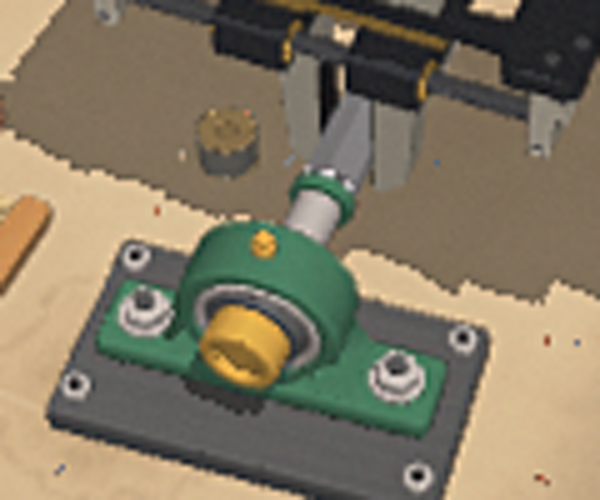

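The plug is entering the bore behind the ring with hardly any resistance. The green collar, at (322,195), still stands off. I'll carry on.

>>> {"method": "apply_moves", "body": {
  "series": [
    [[1.5,0,0],[0,0,0]],
    [[1.5,0,0],[0,0,0]],
    [[1,0,0],[0,0,0]],
    [[0,0,0],[0,0,0]],
    [[0,0,0],[0,0,0]]
  ]
}}

```text
t: 10.68
tool_pos: [0.5139, 0.0595, 0.2285]
orientation: [2.121, 2.286, -0.034]
force: [0.3, 0.2, -2.5]
opening: 0.0192
gripper_force: 50.0
```

>>> {"method": "apply_moves", "body": {
  "series": [
    [[1.5,0,0],[0,0,0]],
    [[1.5,0,0],[0,0,0]],
    [[1,0,0],[0,0,0]],
    [[0,0,0],[0,0,0]],
    [[0,0,0],[0,0,0]]
  ]
}}

```text
t: 11.1
tool_pos: [0.5136, 0.0635, 0.2284]
orientation: [2.121, 2.286, -0.034]
force: [-0.2, -0.1, -2.4]
opening: 0.0194
gripper_force: 50.0
```

>>> {"method": "apply_moves", "body": {
  "series": [
    [[1.5,0,0],[0,0,0]],
    [[1.5,0,0],[0,0,0]],
    [[1,0,0],[0,0,0]],
    [[0,0,0],[0,0,0]],
    [[0,0,0],[0,0,0]]
  ]
}}

```text
t: 11.52
tool_pos: [0.5133, 0.0675, 0.2283]
orientation: [2.121, 2.286, -0.034]
force: [0.6, 0.3, -3.0]
opening: 0.0196
gripper_force: 50.0
```

Run:
```python
from h import *
s=st()
```

```text
{'t': 11.5167, 'q': [0.0435, 0.0727, 1.8867, -0.0345, 1.1817, -0.0181], 'tool_pos': [0.5133, 0.0675, 0.2283], 'orientation': [2.121, 2.2858, -0.0342], 'force': [0.6156, 0.331, -3.0169], 'wrist_torque': [0.0147, -0.1212, -0.0007], 'opening': 0.0196, 'gripper_force': 49.999}
```

>>> {"method": "apply_moves", "body": {
  "series": [
    [[1.5,0,0],[0,0,0]],
    [[1.5,0,0],[0,0,0]],
    [[1,0,0],[0,0,0]],
    [[0,0,0],[0,0,0]],
    [[0,0,0],[0,0,0]]
  ]
}}

```text
t: 11.93
tool_pos: [0.513, 0.0715, 0.2281]
orientation: [2.121, 2.286, -0.034]
force: [-0.1, 0.1, -2.8]
opening: 0.0193
gripper_force: 50.0
```

>>> {"method": "apply_moves", "body": {
  "series": [
    [[1.5,0,0],[0,0,0]],
    [[1.5,0,0],[0,0,0]],
    [[1,0,0],[0,0,0]],
    [[0,0,0],[0,0,0]],
    [[0,0,0],[0,0,0]]
  ]
}}

```text
t: 12.35
tool_pos: [0.5127, 0.0755, 0.228]
orientation: [2.121, 2.286, -0.034]
force: [1.3, 0.0, -2.6]
opening: 0.0194
gripper_force: 50.0
```

>>> {"method": "apply_moves", "body": {
  "series": [
    [[1,0,0],[0,0,0]],
    [[1,0,0],[0,0,0]],
    [[0,0,0],[0,0,0]],
    [[0,0,0],[0,0,0]]
  ]
}}

```text
t: 12.68
tool_pos: [0.5126, 0.0774, 0.2279]
orientation: [2.121, 2.286, -0.034]
force: [0.4, 0.1, -1.7]
opening: 0.0191
gripper_force: 50.0
```

>>> {"method": "apply_moves", "body": {
  "series": [
    [[1,0,0],[0,0,0]],
    [[0,0,0],[0,0,0]],
    [[0,0,0],[0,0,0]]
  ]
}}

```text
t: 12.93
tool_pos: [0.5125, 0.0784, 0.2279]
orientation: [2.121, 2.286, -0.034]
force: [1.0, 0.5, -2.7]
opening: 0.0197
gripper_force: 50.0
```

>>> {"method": "apply_moves", "body": {
  "series": [
    [[1,0,0],[0,0,0]],
    [[0,0,0],[0,0,0]],
    [[0,0,0],[0,0,0]]
  ]
}}

```text
t: 13.18
tool_pos: [0.5124, 0.0794, 0.2279]
orientation: [2.121, 2.286, -0.034]
force: [0.2, -0.4, -2.2]
opening: 0.0195
gripper_force: 50.0
```

>>> {"method": "apply_moves", "body": {
  "series": [
    [[1,0,0],[0,0,0]],
    [[1,0,0],[0,0,0]],
    [[0,0,0],[0,0,0]],
    [[0,0,0],[0,0,0]]
  ]
}}

```text
t: 13.52
tool_pos: [0.5122, 0.0814, 0.2278]
orientation: [2.121, 2.286, -0.034]
force: [0.9, 1.2, -2.4]
opening: 0.0192
gripper_force: 50.0
```

>>> {"method": "apply_moves", "body": {
  "series": [
    [[1,0,0],[0,0,0]],
    [[0,0,0],[0,0,0]],
    [[0,0,0],[0,0,0]]
  ]
}}

```text
t: 13.77
tool_pos: [0.5122, 0.0824, 0.2278]
orientation: [2.121, 2.286, -0.034]
force: [0.6, -0.1, -1.5]
opening: 0.0196
gripper_force: 50.0
```

>>> {"method": "apply_moves", "body": {
  "series": [
    [[1,0,0],[0,0,0]],
    [[0,0,0],[0,0,0]],
    [[0,0,0],[0,0,0]]
  ]
}}

```text
t: 14.02
tool_pos: [0.5121, 0.0834, 0.2277]
orientation: [2.121, 2.286, -0.034]
force: [0.9, 0.4, -2.7]
opening: 0.0198
gripper_force: 50.0
```

Run:
```python
from h import *
s=st()
```

```text
{'t': 14.0167, 'q': [0.0744, 0.077, 1.8833, -0.0345, 1.1819, 0.0129], 'tool_pos': [0.5121, 0.0834, 0.2277], 'orientation': [2.1212, 2.2857, -0.0343], 'force': [0.9323, 0.3964, -2.7222], 'wrist_torque': [0.0502, -0.1363, -0.0485], 'opening': 0.0198, 'gripper_force': 49.9997}
```

>>> {"method": "apply_moves", "body": {
  "series": [
    [[0.8,0,0],[0,0,0]],
    [[0,0,0],[0,0,0]],
    [[0,0,0],[0,0,0]]
  ]
}}

```text
t: 14.27
tool_pos: [0.512, 0.0842, 0.2277]
orientation: [2.121, 2.286, -0.034]
force: [0.5, -0.0, -2.4]
opening: 0.0195
gripper_force: 50.0
```

>>> {"method": "apply_moves", "body": {
  "series": [
    [[0.8,0,0],[0,0,0]],
    [[0,0,0],[0,0,0]],
    [[0,0,0],[0,0,0]]
  ]
}}

```text
t: 14.52
tool_pos: [0.512, 0.085, 0.2277]
orientation: [2.121, 2.286, -0.034]
force: [-0.8, -0.6, -3.1]
opening: 0.0196
gripper_force: 50.0
```

>>> {"method": "apply_moves", "body": {
  "series": [
    [[0.8,0,0],[0,0,0]],
    [[0,0,0],[0,0,0]],
    [[0,0,0],[0,0,0]]
  ]
}}

```text
t: 14.77
tool_pos: [0.5119, 0.0857, 0.2276]
orientation: [2.121, 2.286, -0.035]
force: [1.1, -0.7, -2.5]
opening: 0.0194
gripper_force: 50.0
```

Run:
```python
from h import *
s=st()
im,W=cloud("scene"); u,v=307,245
cv2.imwrite("pics/in2.png",cv2.resize(im[v-50:v+50,u-60:u+60],None,fx=5,fy=5,interpolation=cv2.INTER_CUBIC))
```

```text
{'t': 14.7667, 'q': [0.0789, 0.0777, 1.8827, -0.0347, 1.182, 0.0175], 'tool_pos': [0.5119, 0.0857, 0.2276], 'orientation': [2.1211, 2.2855, -0.0346], 'force': [1.0528, -0.7457, -2.5017], 'wrist_torque': [-0.1954, -0.1501, 0.0125], 'opening': 0.0194, 'gripper_force': 50.0}
```

View pics/in2.png

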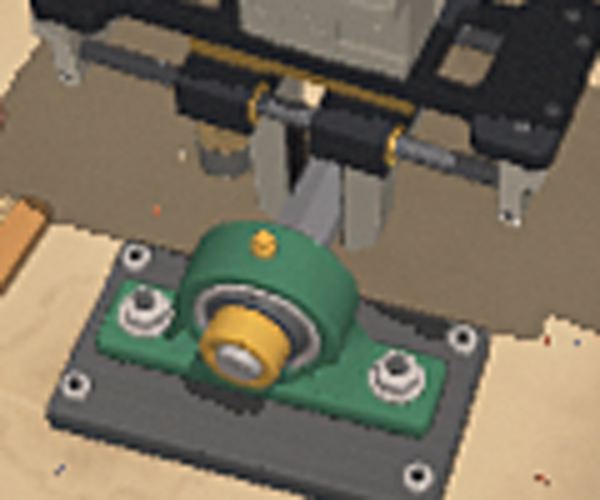

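The plug tip, at (240,360), now shows in the far mouth, almost flush. The wrist torque suggests first contact, so I'll ease on in half millimetres.

>>> {"method": "apply_moves", "body": {
  "series": [
    [[0.5,0,0],[0,0,0]],
    [[0,0,0],[0,0,0]],
    [[0,0,0],[0,0,0]]
  ]
}}

```text
t: 15.07
tool_pos: [0.5119, 0.0859, 0.2277]
orientation: [2.121, 2.285, -0.035]
force: [1.1, -5.1, -1.2]
opening: 0.0195
gripper_force: 50.0
```

>>> {"method": "apply_moves", "body": {
  "series": [
    [[0.5,0,0],[0,0,0]],
    [[0,0,0],[0,0,0]],
    [[0,0,0],[0,0,0]]
  ]
}}

```text
t: 15.32
tool_pos: [0.5119, 0.0861, 0.2277]
orientation: [2.121, 2.285, -0.036]
force: [1.3, -7.2, -1.9]
opening: 0.0195
gripper_force: 50.0
```

Run:
```python
from h import *
s=st()
```

```text
{'t': 15.3167, 'q': [0.0802, 0.078, 1.8824, -0.0361, 1.1821, 0.0194], 'tool_pos': [0.5119, 0.0861, 0.2277], 'orientation': [2.1207, 2.2847, -0.0359], 'force': [1.3006, -7.2142, -1.9166], 'wrist_torque': [-1.1704, -0.1911, -0.0346], 'opening': 0.0195, 'gripper_force': 50.0018}
```

The collar bears with about 7 N, so the GO end is fully in. I'll draw it out along its axis.

>>> {"method": "apply_moves", "body": {
  "series": [
    [[-1,0,0],[0,0,0]],
    [[-2,0,0],[0,0,0]],
    [[-4,0,0],[0,0,0]],
    [[-6,0,0],[0,0,0]],
    [[-7,0,0],[0,0,0]],
    [[-7,0,0],[0,0,0]],
    [[-7,0,0],[0,0,0]],
    [[-7,0,0],[0,0,0]],
    [[-7,0,0],[0,0,0]],
    [[-7,0,0],[0,0,0]],
    [[-4,0,0],[0,0,0]],
    [[-2,0,0],[0,0,0]]
  ]
}}

```text
t: 16.32
tool_pos: [0.5164, 0.0251, 0.2296]
orientation: [2.122, 2.285, -0.034]
force: [0.6, 1.2, -3.2]
opening: 0.0195
gripper_force: 50.0
```

>>> {"method": "apply_moves", "body": {
  "series": [
    [[0,0,0],[0,0,0]],
    [[0,0,-10],[0,0,0]],
    [[0,0,-20],[0,0,0]],
    [[0,0,-25],[0,0,0]],
    [[0,0,-20],[0,0,0]],
    [[0,0,-10],[0,0,0]],
    [[0,0,0],[0,0,0]],
    [[0,0,0],[0,0,0]]
  ]
}}

```text
t: 16.98
tool_pos: [0.5163, 0.0289, 0.3149]
orientation: [2.12, 2.285, -0.033]
force: [1.0, 0.8, -4.0]
opening: 0.0193
gripper_force: 50.0
```

Run:
```python
from h import *
s=st()
Rt=R.from_rotvec([2.121,2.2857,-.0343]); a=Rt.as_matrix()[:,0];z=Rt.as_matrix()[:,2]
p1=np.array([.5119,.0855,.2276]); p2=p1+.130*a; print(a,p2)
np.save("p2.npy",p2); plan(p2+.012*a-.085*z,Rt,8)
im,W=cloud("top"); cv2.imwrite("pics/t2.png",im)
```

```text
{'t': 16.9833, 'q': [-0.0315, -0.0333, 1.8241, -0.0326, 1.3466, -0.0993], 'tool_pos': [0.5163, 0.0289, 0.3149], 'orientation': [2.1201, 2.2853, -0.033], 'force': [1.0115, 0.7852, -4.0295], 'wrist_torque': [-0.0387, -0.1106, -0.0145], 'opening': 0.0193, 'gripper_force': 49.9986}
[-0.07461262  0.99669969 -0.03197959] [0.50220036 0.21507096 0.22344265]
total shift [ 2.0157e+02 -1.1000e-01  3.8000e-01] turn [0.0012 0.0001 0.0002]
8 rows of [25.2, -0.02, 0.05] [0.0002, 0.0, 0.0]
```

>>> {"method": "apply_moves", "body": {
  "series": [
    [[10,0,0],[0,0,0]],
    [[22,0,0],[0,0,0]],
    [[25,0,0],[0,0,0]],
    [[25,0,0],[0,0,0]],
    [[25,0,0],[0,0,0]],
    [[25,0,0],[0,0,0]],
    [[25,0,0],[0,0,0]],
    [[25,0,0],[0,0,0]],
    [[14,0,0],[0,0,0]],
    [[5.5,0,0],[0,0,0]],
    [[0,0,0],[0,0,0]],
    [[0,0,0],[0,0,0]]
  ]
}}

```text
t: 18.03
tool_pos: [0.5011, 0.229, 0.3074]
orientation: [2.121, 2.286, -0.037]
force: [-0.2, -0.1, -3.5]
opening: 0.0197
gripper_force: 50.0
```

>>> {"method": "apply_moves", "body": {
  "series": [
    [[0,0,10],[0,0,0]],
    [[0,0,20],[0,0,0]],
    [[0,0,25],[0,0,0]],
    [[0,0,20],[0,0,0]],
    [[0,0,10],[0,0,0]],
    [[0,0,0],[0,0,0]],
    [[0,0,0],[0,0,0]],
    [[0,0,0],[0,0,0]],
    [[0,0,0],[0,0,0]]
  ]
}}

```text
t: 18.78
tool_pos: [0.5023, 0.2269, 0.2249]
orientation: [2.121, 2.284, -0.03]
force: [0.2, -0.5, -1.7]
opening: 0.0195
gripper_force: 50.0
```

Run:
```python
from h import *
s=st(); Rt=R.from_rotvec([2.121,2.2857,-.0343]); plan(np.load("p2.npy"),Rt,1)
im,W=cloud("scene"); u,v=300,255
cv2.imwrite("pics/ng1.png",cv2.resize(im[v-50:v+50,u-60:u+60],None,fx=5,fy=5,interpolation=cv2.INTER_CUBIC))
```

```text
{'t': 18.7833, 'q': [0.342, 0.1666, 1.7913, -0.0332, 1.1898, 0.2801], 'tool_pos': [0.5023, 0.2269, 0.2249], 'orientation': [2.1205, 2.2842, -0.0303], 'force': [0.2431, -0.549, -1.7272], 'wrist_torque': [-0.0723, -0.0858, -0.0552], 'opening': 0.0195, 'gripper_force': 49.9988}
total shift [-11.71  -0.98   1.84] turn [ 0.0028 -0.0007 -0.0005]
1 rows of [-11.71, -0.98, 1.84] [0.0028, -0.0007, -0.0005]
```

View pics/ng1.png

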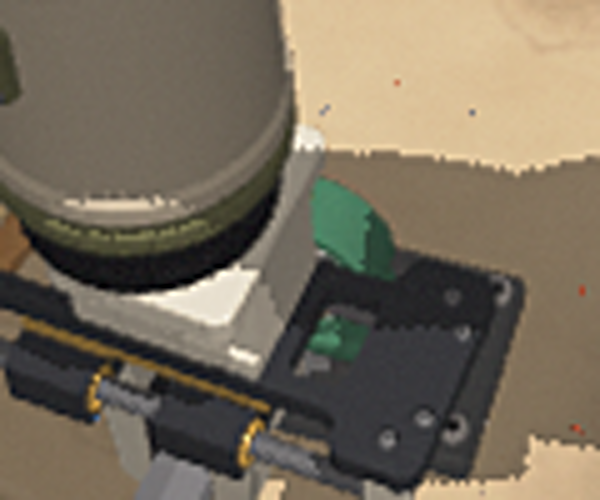

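The arm hides the bushing in this view, so I'll go on by geometry and feel once the arm has settled.

>>> {"method": "apply_moves", "body": {
  "series": [
    [[-2,0,0],[0,0,0]],
    [[-2,0,0],[0,0,0]],
    [[0,0,0],[0,0,0]],
    [[0,0,0],[0,0,0]],
    [[0,0,0],[0,0,0]],
    [[0,0,0],[0,0,0]],
    [[0,0,0],[0,0,0]]
  ]
}}

```text
t: 19.42
tool_pos: [0.5016, 0.2228, 0.2232]
orientation: [2.121, 2.286, -0.034]
force: [0.0, -1.1, -3.5]
opening: 0.0192
gripper_force: 50.0
```

Run:
```python
from h import *
s=st(); Rt=R.from_rotvec([2.121,2.2857,-.0343]); plan(np.load("p2.npy"),Rt,1)
```

```text
{'t': 19.4167, 'q': [0.3354, 0.1646, 1.797, -0.0332, 1.1889, 0.2732], 'tool_pos': [0.5016, 0.2228, 0.2232], 'orientation': [2.1211, 2.2857, -0.0344], 'force': [0.0012, -1.0973, -3.5278], 'wrist_torque': [-0.0218, -0.0893, 0.0234], 'opening': 0.0192, 'gripper_force': 49.9987}
total shift [-7.77 -0.02  0.01] turn [-0.0001  0.     -0.    ]
1 rows of [-7.77, -0.02, 0.01] [-0.0001, 0.0, -0.0]
```

>>> {"method": "apply_moves", "body": {
  "series": [
    [[-2,0,0],[0,0,0]],
    [[-2,0,0],[0,0,0]],
    [[-1.5,0,0],[0,0,0]],
    [[0,0,0],[0,0,0]],
    [[0,0,0],[0,0,0]],
    [[0,0,0],[0,0,0]]
  ]
}}

```text
t: 19.92
tool_pos: [0.5021, 0.2173, 0.2234]
orientation: [2.121, 2.285, -0.034]
force: [0.8, -0.5, -2.6]
opening: 0.0196
gripper_force: 50.0
```

>>> {"method": "apply_moves", "body": {
  "series": [
    [[-0.8,0,0],[0,0,0]],
    [[0,0,0],[0,0,0]],
    [[0,0,0],[0,0,0]]
  ]
}}

```text
t: 20.17
tool_pos: [0.5022, 0.2165, 0.2235]
orientation: [2.121, 2.286, -0.034]
force: [0.2, -0.0, -2.6]
opening: 0.0196
gripper_force: 50.0
```

>>> {"method": "apply_moves", "body": {
  "series": [
    [[-0.7,0,0],[0,0,0]],
    [[0,0,0],[0,0,0]],
    [[0,0,0],[0,0,0]]
  ]
}}

```text
t: 20.42
tool_pos: [0.5022, 0.2158, 0.2235]
orientation: [2.121, 2.286, -0.034]
force: [-0.4, -0.0, -3.5]
opening: 0.0197
gripper_force: 50.0
```

>>> {"method": "apply_moves", "body": {
  "series": [
    [[-0.5,0,0],[0,0,0]],
    [[0,0,0],[0,0,0]],
    [[0,0,0],[0,0,0]]
  ]
}}

```text
t: 20.67
tool_pos: [0.5023, 0.2153, 0.2235]
orientation: [2.121, 2.286, -0.034]
force: [-0.2, 0.1, -2.3]
opening: 0.0195
gripper_force: 50.0
```

>>> {"method": "apply_moves", "body": {
  "series": [
    [[-0.5,0,0],[0,0,0]],
    [[0,0,0],[0,0,0]],
    [[0,0,0],[0,0,0]]
  ]
}}

```text
t: 20.92
tool_pos: [0.5023, 0.215, 0.2236]
orientation: [2.121, 2.286, -0.034]
force: [-1.3, 2.1, -3.2]
opening: 0.0195
gripper_force: 50.0
```

>>> {"method": "apply_moves", "body": {
  "series": [
    [[-0.5,0,0],[0,0,0]],
    [[0,0,0],[0,0,0]],
    [[0,0,0],[0,0,0]]
  ]
}}

```text
t: 21.17
tool_pos: [0.5023, 0.2146, 0.2236]
orientation: [2.121, 2.286, -0.033]
force: [-0.4, 5.0, -2.8]
opening: 0.0196
gripper_force: 50.0
```

Run:
```python
from h import *
s=st()
```

```text
{'t': 21.1667, 'q': [0.3206, 0.1568, 1.8049, -0.0326, 1.1878, 0.2582], 'tool_pos': [0.5023, 0.2146, 0.2236], 'orientation': [2.1213, 2.286, -0.0333], 'force': [-0.3806, 5.0349, -2.7568], 'wrist_torque': [0.7735, 0.0192, -0.035], 'opening': 0.0196, 'gripper_force': 49.9999}
```

>>> {"method": "apply_moves", "body": {
  "series": [
    [[-0.5,0,0],[0,0,0]],
    [[0,0,0],[0,0,0]],
    [[0,0,0],[0,0,0]]
  ]
}}

```text
t: 21.42
tool_pos: [0.5024, 0.2143, 0.2237]
orientation: [2.121, 2.286, -0.033]
force: [-0.7, 6.0, -3.0]
opening: 0.0195
gripper_force: 50.0
```

Run:
```python
from h import *
s=st()
```

```text
{'t': 21.4167, 'q': [0.3199, 0.1563, 1.8052, -0.0322, 1.1877, 0.2574], 'tool_pos': [0.5024, 0.2143, 0.2237], 'orientation': [2.1215, 2.2862, -0.0326], 'force': [-0.7061, 6.0147, -3.0493], 'wrist_torque': [1.129, -0.0201, -0.0655], 'opening': 0.0195, 'gripper_force': 50.0005}
```

>>> {"method": "apply_moves", "body": {
  "series": [
    [[-0.3,0,0],[0,0,0]],
    [[0,0,0],[0,0,0]],
    [[0,0,0],[0,0,0]],
    [[0,0,0],[0,0,0]]
  ]
}}

```text
t: 21.75
tool_pos: [0.5025, 0.214, 0.2238]
orientation: [2.121, 2.286, -0.032]
force: [0.2, 6.1, -3.0]
opening: 0.0193
gripper_force: 50.0
```

Run:
```python
from h import *
s=st()
```

```text
{'t': 21.75, 'q': [0.3194, 0.156, 1.8053, -0.0324, 1.1875, 0.2568], 'tool_pos': [0.5025, 0.214, 0.2238], 'orientation': [2.1211, 2.286, -0.0322], 'force': [0.2159, 6.0538, -3.011], 'wrist_torque': [1.0625, -0.0745, 0.0485], 'opening': 0.0193, 'gripper_force': 49.9992}
```

>>> {"method": "apply_moves", "body": {
  "series": [
    [[-0.3,0,0],[0,0,0]],
    [[0,0,0],[0,0,0]],
    [[0,0,0],[0,0,0]]
  ],
  "newtons": 60
}}

```text
t: 22.0
tool_pos: [0.5025, 0.2139, 0.2239]
orientation: [2.121, 2.286, -0.032]
force: [0.8, 8.7, -3.0]
opening: 0.0192
gripper_force: 60.0
```

>>> {"method": "apply_moves", "body": {
  "series": [
    [[-0.3,0,0],[0,0,0]],
    [[0,0,0],[0,0,0]],
    [[0,0,0],[0,0,0]]
  ]
}}

```text
t: 22.25
tool_pos: [0.5025, 0.2138, 0.224]
orientation: [2.121, 2.286, -0.031]
force: [0.3, 8.1, -3.2]
opening: 0.0194
gripper_force: 60.0
```

Run:
```python
from h import *
s=st()
```

```text
{'t': 22.25, 'q': [0.3187, 0.1554, 1.8057, -0.0316, 1.1872, 0.2557], 'tool_pos': [0.5025, 0.2138, 0.224], 'orientation': [2.1213, 2.2864, -0.031], 'force': [0.2706, 8.1131, -3.2118], 'wrist_torque': [1.4078, -0.064, 0.005], 'opening': 0.0194, 'gripper_force': 59.9988}
```

>>> {"method": "apply_moves", "body": {
  "series": [
    [[0,0,0],[0,0,0]],
    [[0,0,0],[0,0,0]],
    [[0,0,0],[0,0,0]],
    [[0,0,0],[0,0,0]],
    [[0,0,0],[0,0,0]],
    [[0,0,0],[0,0,0]],
    [[0,0,0],[0,0,0]]
  ]
}}

```text
t: 22.83
tool_pos: [0.5025, 0.2138, 0.2239]
orientation: [2.121, 2.286, -0.031]
force: [-0.0, 8.5, -2.8]
opening: 0.0192
gripper_force: 60.0
```

>>> {"method": "apply_moves", "body": {
  "series": [
    [[0,0,0],[0,0,0]],
    [[0,0,0],[0,0,0]],
    [[0,0,0],[0,0,0]],
    [[0,0,0],[0,0,0]],
    [[0,0,0],[0,0,0]],
    [[0,0,0],[0,0,0]],
    [[0,0,0],[0,0,0]]
  ]
}}

```text
t: 23.42
tool_pos: [0.5025, 0.2138, 0.2239]
orientation: [2.121, 2.287, -0.031]
force: [0.0, 8.7, -2.1]
opening: 0.0196
gripper_force: 60.0
```

Run:
```python
from h import *
s=st()
```

```text
{'t': 23.4167, 'q': [0.3187, 0.1554, 1.8057, -0.0316, 1.1872, 0.2557], 'tool_pos': [0.5025, 0.2138, 0.2239], 'orientation': [2.1213, 2.2865, -0.0312], 'force': [0.0217, 8.6962, -2.0786], 'wrist_torque': [1.4884, -0.0772, 0.0146], 'opening': 0.0196, 'gripper_force': 59.9988}
```

NO-GO is refused: 8.5 N held for over a second with no movement. Backing off now.

>>> {"method": "apply_moves", "body": {
  "series": [
    [[1.5,0,0],[0,0,0]],
    [[3,0,0],[0,0,0]],
    [[5,0,0],[0,0,0]],
    [[5,0,0],[0,0,0]],
    [[3,0,0],[0,0,0]],
    [[0,0,-10],[0,0,0]],
    [[0,0,-25],[0,0,0]],
    [[0,0,-30],[0,0,0]],
    [[0,0,-20],[0,0,0]],
    [[0,0,-5],[0,0,0]],
    [[0,0,0],[0,0,0]],
    [[0,0,0],[0,0,0]]
  ]
}}

```text
t: 24.42
tool_pos: [0.5007, 0.2331, 0.3124]
orientation: [2.121, 2.286, -0.035]
force: [-0.2, 0.2, -3.4]
opening: 0.0192
gripper_force: 60.0
```

Run:
```python
from h import *
s=st(); plan([.4735,-.1981,.30],R.from_rotvec([2.1615,2.2785,0]),16)
```

```text
{'t': 24.4167, 'q': [0.3536, 0.0712, 1.7229, -0.0315, 1.3572, 0.2857], 'tool_pos': [0.5007, 0.2331, 0.3124], 'orientation': [2.1211, 2.2857, -0.0349], 'force': [-0.2128, 0.2242, -3.3594], 'wrist_torque': [-0.057, -0.071, 0.0014], 'opening': 0.0192, 'gripper_force': 59.9984}
total shift [-427.36  -59.29   26.22] turn [-0.001   0.0315  0.022 ]
16 rows of [-26.77, -3.43, 1.24] [-0.0001, 0.002, 0.0014]
```

>>> {"method": "apply_moves", "body": {
  "series": [
    [[-12,-3.4,0],[0,0.002,0.0014]],
    [[-26,-3.4,0],[0,0.002,0.0014]],
    [[-27,-3.4,0],[0,0.002,0.0014]],
    [[-27,-3.4,0],[0,0.002,0.0014]],
    [[-27,-3.4,0],[0,0.002,0.0014]],
    [[-27,-3.4,0],[0,0.002,0.0014]],
    [[-27,-3.4,0],[0,0.002,0.0014]],
    [[-27,-3.4,0],[0,0.002,0.0014]],
    [[-27,-3.4,2.5],[0,0.002,0.0014]],
    [[-27,-3.4,2.5],[0,0.002,0.0014]],
    [[-27,-3.4,2.5],[0,0.002,0.0014]],
    [[-27,-3.4,2.5],[0,0.002,0.0014]]
  ]
}}

```text
t: 25.42
tool_pos: [0.4792, -0.0786, 0.3071]
orientation: [2.155, 2.282, -0.011]
force: [0.4, -0.6, -2.8]
opening: 0.0193
gripper_force: 60.0
```

>>> {"method": "apply_moves", "body": {
  "series": [
    [[-27,-3.4,2.5],[0,0.002,0.0014]],
    [[-27,-3.4,2.5],[0,0.002,0.0014]],
    [[-27,-3.4,2.5],[0,0.002,0.0014]],
    [[-26,-3.4,2.5],[0,0.002,0.0014]],
    [[-10,-3.4,0],[0,0,0]],
    [[0,0,0],[0,0,0]],
    [[0,0,0],[0,0,0]],
    [[0,0,0],[0,0,0]],
    [[0,0,0],[0,0,0]]
  ]
}}

```text
t: 26.17
tool_pos: [0.4701, -0.1937, 0.2994]
orientation: [-2.161, -2.279, -0.0]
force: [-0.1, -0.4, -3.8]
opening: 0.0194
gripper_force: 60.0
```

Run:
```python
from h import *
s=st(); plan([.4735,-.1981,.24],R.from_rotvec([2.1615,2.2785,0]),1)
for n in("top","scene"):
    im,W=cloud(n); gauge(n,im,W,None,s)
u,v=385,140; cv2.imwrite("pics/back.png",cv2.resize(im[v-60:v+60,u-60:u+60],None,fx=5,fy=5,interpolation=cv2.INTER_CUBIC))
```

```text
{'t': 26.1667, 'q': [-0.4917, -0.041, 1.8609, 0.0003, 1.3225, -0.5451], 'tool_pos': [0.4701, -0.1937, 0.2994], 'orientation': [-2.1609, -2.2792, -0.0001], 'force': [-0.0918, -0.3763, -3.763], 'wrist_torque': [-0.0677, -0.1384, 0.0162], 'opening': 0.0194, 'gripper_force': 59.9986}
total shift [-4.65  3.16 59.43] turn [-0.0012 -0.0013  0.0006]
1 rows of [-4.65, 3.16, 59.43] [-0.0012, -0.0013, 0.0006]
top green 28 mean [ 33.1  -0.3 -10.6] med [ 33.1  -0.1 -11. ] min [ 29.3 -10.7 -15.3] max [35.4  9.8 -7.1]
top plugGO 169 mean [64.5 -1.3 -5.9] med [64.7 -1.4 -6.5] min [ 45.   -9.4 -10.1] max [82.1  8.   7. ]
scene green 34 mean [34.7 -1.5 -6.2] med [35.3 -2.9 -7.4] min [ 28.7 -10.9 -11.8] max [38.5 11.2  6.4]
scene red 7 mean [-25.8   5.5 -11.1] med [-28.1   5.2  -9.9] min [-31.5  -1.  -25.8] max [-8.9 11.6 -4.6]
scene plugGO 148 mean [68.6 -1.1 -2.6] med [70.2 -1.3 -3.7] min [45.1 -8.9 -8.3] max [83.5  8.8  9.2]
scene plugNG 10 mean [-43.1   3.6  -7.1] med [-42.2   3.9  -7.1] min [-47.9  -0.   -8.8] max [-40.2   8.   -4.2]
```

View pics/back.png

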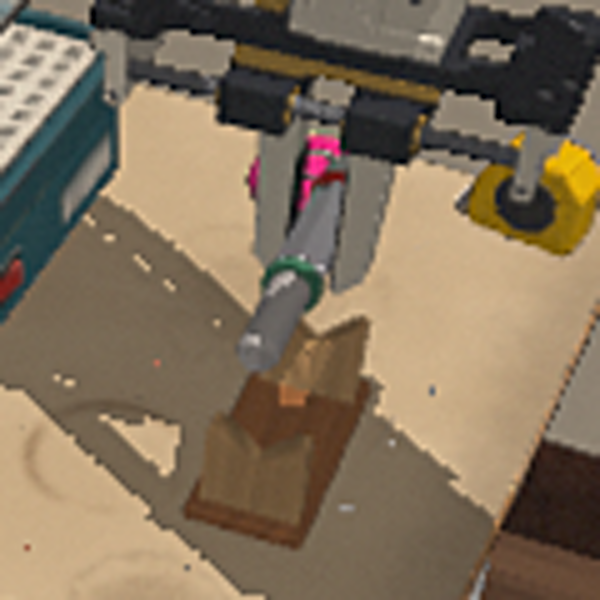

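The gauge sits in the hand as before, green collar towards +y. The empty stand lies directly below it, with its rests at (260,470) and (310,360). Lowering.

>>> {"method": "apply_moves", "body": {
  "series": [
    [[-2.3,1.6,15],[0,0,0]],
    [[-2.3,1.6,22],[0,0,0]],
    [[0,0,14],[0,0,0]],
    [[0,0,8],[0,0,0]],
    [[0,0,0],[0,0,0]],
    [[0,0,0],[0,0,0]],
    [[0,0,0],[0,0,0]],
    [[0,0,0],[0,0,0]],
    [[0,0,0],[0,0,0]]
  ]
}}

```text
t: 27.02
tool_pos: [0.4741, -0.1993, 0.242]
orientation: [2.161, 2.277, 0.001]
force: [-0.0, 1.0, -3.2]
opening: 0.0195
gripper_force: 60.0
```

Run:
```python
from h import *
s=st(); plan([.4737,-.1981,.2187],R.from_rotvec([2.1615,2.2785,0]),1)
```

```text
{'t': 27.0167, 'q': [-0.4976, 0.0423, 1.8904, 0.0, 1.2069, -0.55], 'tool_pos': [0.4741, -0.1993, 0.242], 'orientation': [2.1612, 2.2774, 0.0009], 'force': [-0.0207, 0.9847, -3.2361], 'wrist_torque': [-0.1046, -0.092, 0.0095], 'opening': 0.0195, 'gripper_force': 59.9984}
total shift [ 1.24 -0.41 23.28] turn [ 0.0011  0.0004 -0.0004]
1 rows of [1.24, -0.41, 23.28] [0.0011, 0.0004, -0.0004]
```

>>> {"method": "apply_moves", "body": {
  "series": [
    [[1,-0.2,7],[0,0,0]],
    [[0,0,7],[0,0,0]],
    [[0,0,4],[0,0,0]],
    [[0,0,2],[0,0,0]],
    [[0,0,0],[0,0,0]],
    [[0,0,0],[0,0,0]],
    [[0,0,0],[0,0,0]],
    [[0,0,0],[0,0,0]]
  ]
}}

```text
t: 27.68
tool_pos: [0.4734, -0.1982, 0.2209]
orientation: [2.163, 2.279, 0.0]
force: [-0.2, -0.3, -1.8]
opening: 0.0196
gripper_force: 60.0
```

>>> {"method": "apply_moves", "body": {
  "series": [
    [[0,0,1],[0,0,0]],
    [[0,0,1],[0,0,0]],
    [[0,0,0],[0,0,0]],
    [[0,0,0],[0,0,0]],
    [[0,0,0],[0,0,0]]
  ]
}}

```text
t: 28.1
tool_pos: [0.4735, -0.1982, 0.2189]
orientation: [2.162, 2.278, 0.0]
force: [0.9, -1.0, -3.2]
opening: 0.0196
gripper_force: 60.0
```

Run:
```python
from h import *
s=st()
```

```text
{'t': 28.1, 'q': [-0.4963, 0.0732, 1.9051, 0.0, 1.1628, -0.5485], 'tool_pos': [0.4735, -0.1982, 0.2189], 'orientation': [2.1624, 2.2784, 0.0002], 'force': [0.8731, -1.0146, -3.2049], 'wrist_torque': [-0.1242, -0.2522, 0.0573], 'opening': 0.0196, 'gripper_force': 59.9996}
```

Nearly down, so I'll seat it by feel.

>>> {"method": "apply_moves", "body": {
  "series": [
    [[0,0,0.5],[0,0,0]],
    [[0,0,0],[0,0,0]],
    [[0,0,0],[0,0,0]]
  ]
}}

```text
t: 28.35
tool_pos: [0.4737, -0.1982, 0.2187]
orientation: [2.162, 2.278, 0.001]
force: [1.1, 0.5, -0.2]
opening: 0.0195
gripper_force: 60.0
```

>>> {"method": "apply_moves", "body": {
  "series": [
    [[0,0,0.5],[0,0,0]],
    [[0,0,0],[0,0,0]],
    [[0,0,0],[0,0,0]]
  ]
}}

```text
t: 28.6
tool_pos: [0.4738, -0.1982, 0.2184]
orientation: [2.162, 2.278, 0.001]
force: [2.3, 0.8, 2.7]
opening: 0.0197
gripper_force: 60.0
```

Run:
```python
from h import *
s=st()
```

```text
{'t': 28.6, 'q': [-0.4962, 0.0744, 1.9051, 0.0002, 1.1607, -0.5486], 'tool_pos': [0.4738, -0.1982, 0.2184], 'orientation': [2.1618, 2.2778, 0.0009], 'force': [2.2785, 0.7641, 2.7482], 'wrist_torque': [0.002, -0.4826, 0.0529], 'opening': 0.0197, 'gripper_force': 60.0024}
```

>>> {"method": "apply_moves", "body": {
  "series": [
    [[0,0.4,-0.4],[0,0,0]],
    [[0,0,0],[0,0,0]],
    [[0,0,0],[0,0,0]]
  ],
  "newtons": 5
}}

```text
t: 28.85
tool_pos: [0.474, -0.1982, 0.2183]
orientation: [2.162, 2.278, 0.0]
force: [3.2, -1.1, 0.7]
opening: 0.0199
gripper_force: 5.0
```

>>> {"method": "apply_moves", "body": {
  "series": [
    [[0,0,0],[0,0,0]],
    [[0,0,0],[0,0,0]],
    [[0,0,0],[0,0,0]],
    [[0,0,0],[0,0,0]],
    [[0,0,0],[0,0,0]],
    [[0,0,0],[0,0,0]],
    [[0,0,0],[0,0,0]],
    [[0,0,0],[0,0,0]],
    [[0,0,0],[0,0,0]],
    [[0,0,0],[0,0,0]]
  ],
  "claw": 0.7
}}

```text
t: 29.68
tool_pos: [0.4738, -0.1981, 0.2182]
orientation: [-2.163, -2.279, 0.0]
force: [0.5, 0.6, -0.5]
opening: 0.065
gripper_force: 0.0
```

>>> {"method": "apply_moves", "body": {
  "series": [
    [[0,0,-5],[0,0,0]],
    [[0,0,-15],[0,0,0]],
    [[0,0,-30],[0,0,0]],
    [[0,0,-35],[0,0,0]],
    [[0,0,-35],[0,0,0]],
    [[0,0,-30],[0,0,0]],
    [[0,0,-15],[0,0,0]],
    [[-20,0,0],[0,0,0]],
    [[-30,0,0],[0,0,0]],
    [[-30,0,0],[0,0,0]],
    [[-20,0,0],[0,0,0]],
    [[0,0,0],[0,0,0]]
  ]
}}

```text
t: 30.68
tool_pos: [0.4786, -0.3011, 0.3836]
orientation: [2.165, 2.275, -0.002]
force: [0.8, -0.2, -0.0]
opening: 0.0652
gripper_force: 0.0
```

Run:
```python
from h import *
s=st()
o=[]
for n,(u,v) in(("scene",(380,160)),("scene",(300,268)),):
    im,W=cloud(n); o.append(cv2.resize(im[v-40:v+40,u-40:u+40],None,fx=5,fy=5,interpolation=cv2.INTER_CUBIC))
cv2.imwrite("pics/end.png",np.hstack(o))
P=W[130:195,355:405].reshape(-1,3);C=im[130:195,355:405].reshape(-1,3).astype(int);B,G,Rr=C.T
for nm,m in(("green",(G>Rr+25)&(G>B+10)&(P[:,2]>.03)),("red",(Rr>G+60)&(Rr>B+60)&(P[:,2]>.045)),("grey",(P[:,2]>.045)&(abs(Rr-B)<30))):
    print(nm,m.sum(),P[m].mean(0).round(4),P[m].min(0).round(3),P[m].max(0).round(3))
```

```text
{'t': 30.6833, 'q': [-0.6518, 0.0472, 1.615, -0.0011, 1.4783, -0.7013], 'tool_pos': [0.4786, -0.3011, 0.3836], 'orientation': [2.165, 2.2749, -0.0016], 'force': [0.82, -0.1787, -0.0175], 'wrist_torque': [-0.0813, -0.0626, -0.0102], 'opening': 0.0652, 'gripper_force': 0.0}
green 30 [ 0.4711 -0.1638  0.0564] [ 0.46  -0.167  0.047] [ 0.484 -0.161  0.063]
red 16 [ 0.4722 -0.2273  0.0576] [ 0.465 -0.231  0.047] [ 0.485 -0.225  0.062]
grey 384 [ 0.4714 -0.1738  0.0559] [ 0.459 -0.252  0.045] [ 0.486 -0.114  0.063]
```

View pics/end.png

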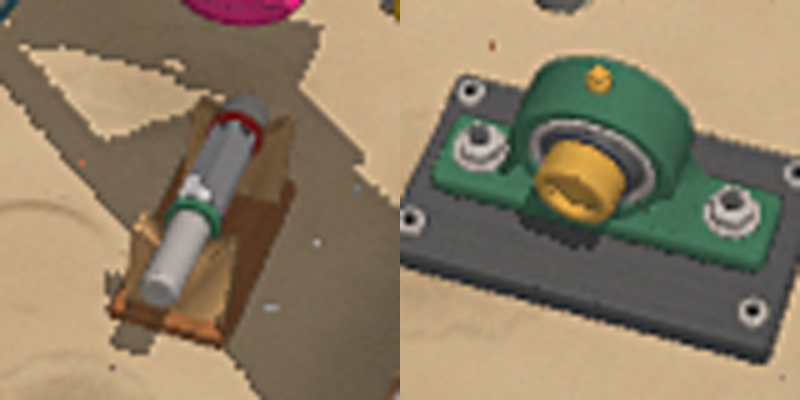

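The gauge lies in its stand as it did at the start, within about a millimetre: green collar at (195,215), red at (235,130). The gripper is clear, so I'll hand the job in.

```bash
python3 -c "
from plant import robot
print(robot.close_job())"
```

```text
the job is handed in; nothing more can be done
None
```

The job is handed in with no verdict returned: the GO end went fully in and its collar bore at about 7 N, the NO-GO end was refused at about 8.5 N for over a second, and the gauge is back in its stand as it lay, at about 31 s of the 72 s allowed.

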